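Push-gauge check of a hand vacuum's boost button

ROBOT

A 6-joint arm with a two-finger parallel gripper is mounted at the origin on the work surface. World frame = base frame: x ahead of the robot, y to its left, z up, the work surface at z = 0. Lengths are in m, angles in rad, forces in N, time in s.
With the tool pointing down it reaches from about 0.275 to 0.75 m from the base axis. Payload 10.2 kg.
Tool frame: the origin (TCP) lies midway between the tips of the shut fingers; the grasp point (between the pads) lies 19 mm behind it (env.hold_point_z is the distance from the TCP to the grasp point, in m); x points along the fingers, z is the direction in which the jaws open and shut, and the axes are right-handed (so a half turn about x gives the same grasp; the last joint's range is limited). The gripper opens to 85 mm and grips with 20 to 120 N. Pads are 22 mm wide; open, the fingers measure 114 mm over their backs; the gripper's body (76 mm by 85 mm) begins 54 mm behind the grasp point. The pads swing forward as they close: fully open they stand 13 mm farther back than shut.
Start: joints at [1.033, 0.313, 1.498, -0, 1.331, -0.223], TCP at [0.163, 0.499, 0.231] pointing down, gripper open.
Joint ranges: [-2.94, 2.94], [-0.97, 2.17], [0.19, 2.56], [-1.23, 4.37], [0.02, 3.11], [-2.88, 2.88]. Speed limits (rad/s): [2.39, 2.39, 3.01, 3.14, 3.14, 3.14].

INTERFACE

Orientations are given as a unit quaternion [x, y, z, w].
In Python, from bench import env, kinematics, monitor, eyes, job gives the robot as it stands. The module is installed in compiled form; this text tells all that it offers. Calls block until the motion is done:
- env.reach(position, orientation): joint-space move of the TCP to a pose.
- env.movel(position, velocity=0.15, frame=None, guard=None): straight line of the TCP; frame=None keeps the orientation; velocity is the mean speed in m/s. With guard (N) it stops when the force on the tool has changed by that much, and returns True; else False.
- env.set_joints(angles): joint-space move.
- env.release() and env.close_gripper(effort=None): open the fingers fully, or close them until they stop; effort is the grip in N (None keeps the last).
- env.hold(seconds).
- kinematics.ik(position, orientation): joint angles nearest the present ones, or None.
- monitor.sense(): the state.
- eyes.grab_frame(name): name is "scene" or "top" or "wrist"; returns a dict with "frame" (384x512x3 uint8, red, green, blue), "mtx" (3x3 intrinsics, pixels), "view" (4x4, takes a point from world to camera coordinates). Camera axes: x right, y down, z forward; pixel columns grow to the right and rows downward; lengths in m; the calibration is good to about 2 mm. A picture is of the moment at which its call begins. There is no depth.
A pose or a line that the arm cannot do raises env.MotionError and nothing moves.
- job.hand_in(): hands the job in, once; it reports no verdict.
The state is a dict: "clock": time; "joints": joint angles; "qvel": joint speeds; "joint_efforts": joint torques, N m; "position": TCP position; "ee_rot": TCP orientation; "contact_force": force on the tool from outside, world axes, zero at the start; "ft_torque": the same for the moment, N m; "finger_gap": opening from 0.0 (shut) to 1.0 (fully open).
Only numpy, scipy, OpenCV 4.12 (cv2) and the standard library are available. Lean on these libraries where they do the work, as an engineer would, in place of code of your own. Each camera call takes 0.05 s, during which the arm holds its last target. There are 200 camera calls.

TASK

Lift the push gauge out of its stand and, holding it upright, rest its foot on the middle of the hand vacuum's small round boost button at about 2 newtons for a second, then press on until the gauge reads about 6 newtons and the button is fully in. Finish while still holding the gauge there, upright and steady, so the reading can be taken. Keep the gauge off its end stop, leave the oval power button alone, touch the vacuum with nothing but the gauge, and do not disturb the other things on the bench.

Things in the scene. Friction and masses are not known exactly. Their poses are not given: they have to be found in the camera images.
- gauge: push-pull force gauge, loose, 0.3 to 0.45 kg, upright in its stand: grey box 30 (x) by 58 (y) by 118 mm tall (z), 6 mm stub on top. Origin: centre of the box's underside. Its dial, 52 mm across, 42 mm up, stands 7 mm proud of the -x face; from 70 mm up the box is plain: grip there, across 30 or 58 mm. The plunger sticks 46 mm out of the middle of the underside
- gauge_plunger (a joint): how far the gauge's plunger is pushed in, m: 0 free, 0.010 at the end stop (10 N, must not be reached). Plain spring, 1 mm per newton, so 0.002 reads 2 N and 0.006 reads 6 N; the dial's pointer follows it
- gauge_foot (a point): middle of the plunger's flat round foot (12 mm across, on an 8 mm rod), on the gauge's axis, 46 mm below the gauge's underside when free; 16 mm above the bench while in the stand
- gauge_stand: fixed bench stand of the gauge: dark base plate 100 by 100 by 10 mm, two grey ledges 62 mm high that carry the gauge's underside either side of a slot for the plunger, lips up to 10 mm above them (about 2 mm play). Lift the gauge straight up 60 mm or more. Origin on the bench under its centre; axes as the gauge's
- vacuum: hand vacuum cleaner, fixed, lying level in two white saddles: 520 mm long, 90 mm across, long axis along y, nozzle to +y, handle to -y. Origin on the bench straight below the boost button. A flat silver panel on top, 117 mm above the bench, carries both buttons; all else on it is lower than 120 mm
- boost_top (a point): middle of the top of the boost button: round, grey, 20 mm across, its top 6 mm above the panel, 123 mm above the bench while up
- boost_button (a joint): how far the boost button is in, m: 0 up, 0.004 fully in. Sprung: it starts to move at 2.8 N and is fully in at 4 N
- power_top (a point): middle of the top of the power button, the other one: a long oval 21 by 39 mm along the vacuum, 48 mm from the boost button towards the handle, same height
- power_button (a joint): how far the power button is in, m: 0 up (leave it so), 0.004 fully in
- cage_a: bystander: white ribbed filter cage, 76 mm across, 60 mm tall, loose; origin under its centre
- cage_b: bystander: a second cage like it, loose
- filter_black: bystander: filter with black flanges and a steel waist, 76 mm across, 76 mm tall, loose; origin under its centre
- coffee_cup: bystander: paper cup with a black lid, 84 mm across, 112 mm tall, loose; origin under its centre. Stands to one side in front of the robot, the gauge's stand to the other side, either way round
- caliper: bystander: steel caliper lying flat, 220 mm long (x), jaws at its -x end, loose; origin under the middle of its beam
- screwdriver: bystander: screwdriver with a black handle lying flat, 170 mm long, loose
Mind the look-alikes: they are no part of the job. There is more than one size of the gauge; the job needs the largest.

How it is judged:
On the way, in this order (a step that is already met when the one before it is completed fails the run):
1. the gauge is lifted clear of its stand, upright in the gripper (z of gauge in the frame of gauge_stand above 0.08 m and contact force between gauge and gauge_stand below 0.1 N and contact force between the fingers and gauge above 1 N and angle between gauge's own z axis and vertical below 0.2 rad), for 0.1 s.
2. the foot rests on the middle of the boost button at 1 to 3 N, gauge upright, for half a second (value of joint gauge_plunger between 0.001 and 0.003 m and contact force between gauge and vacuum above 0.7 N and horizontal distance between gauge_foot and boost_top below 0.005 m and angle between gauge's own z axis and vertical below 0.1 rad and contact force between the fingers and gauge above 1 N), for 0.5 s.
At the end, for the whole second after the job is handed in: Gauge still held, still and upright (0.10 rad), off its stand, its foot within 5 mm of the boost button's middle; it reads 4.5 to 7.5 N (plunger in 4.5 to 7.5 mm), boost button in over 3.2 of 4 mm, power button up, bystanders moved less than 20 mm (value of joint gauge_plunger between 0.0045 and 0.0075 m and contact force between gauge and vacuum between 3.5 and 9 N and value of joint boost_button above 0.0032 m and value of joint power_button below 0.001 m and horizontal distance between gauge_foot and boost_top below 0.005 m and angle between gauge's own z axis and vertical below 0.1 rad and contact force between the fingers and gauge above 1 N and contact force between gauge and gauge_stand below 0.2 N and linear speed of gauge below 0.02 m/s and distance of each of cage_a, cage_b, filter_black, coffee_cup, caliper, screwdriver from where it was at the start of the episode below 0.02 m); the arm keeps its last pose, push and grip.
It fails at once if the gauge is run to its end stop (over 9.5 N) (value of joint gauge_plunger above 0.0095 m).
It fails at once if the power button is pressed (value of joint power_button above 0.0015 m).
It fails at once if the robot itself pushes on the vacuum (contact force between any of the fingers, the arm and vacuum above 2 N).
It fails at once if a bystander is knocked out of place (distance of any of cage_a, cage_b, filter_black, coffee_cup, caliper, screwdriver from where it was at the start of the episode above 0.03 m).
It also fails if it takes over 46 s, if anything falls off the work surface, if the arm or the gripper's body presses on something with over 40 N, if the wrist force passes 120 N, or if a joint passes its speed limit or range.

## Working session

There is one attempt and no reset: what is moved stays moved. The work goes in short steps, each a Python script; the robot and the scene stay as the last script left them, time stands still between calls to the robot, and variables do not carry over. Pictures are saved under pics/ and viewed, on a budget of 10 in all, crops included, one or two more only if the job needs it, and the job is handed in when it is done.

```bash
mkdir -p pics; cat > h.py <<'E'
import numpy as np, cv2
from bench import env, kinematics, monitor, eyes, job
def grab(n,save=None):
    d=eyes.grab_frame(n)
    if save: cv2.imwrite('pics/%s.png'%save, d['frame'][:,:,::-1])
    return d
def ray(d,uv,z):
    V=np.array(d['view']);K=np.array(d['mtx']);R=V[:3,:3];c=-R.T@V[:3,3]
    r=R.T@np.linalg.inv(K)@np.array([uv[0],uv[1],1.]); return c+r*(z-c[2])/r[2]
def proj(d,p):
    V=np.array(d['view']);q=np.array(d['mtx'])@(V[:3,:3]@np.array(p)+V[:3,3]);return q[:2]/q[2]
E
python3 - <<'E'
from h import *
import pickle
a={n:grab(n) for n in('scene','top','wrist')}
pickle.dump(a,open('f0.pkl','wb'))
im=np.hstack([a['scene']['frame'],a['top']['frame']])
cv2.imwrite('pics/scene0.png',cv2.resize(a['scene']['frame'],(800,600),interpolation=cv2.INTER_CUBIC)[:,:,::-1])
cv2.imwrite('pics/top0.png',cv2.resize(a['top']['frame'],(800,600),interpolation=cv2.INTER_CUBIC)[:,:,::-1])
for n in a:
    V=np.array(a[n]['view']);print(n,(-V[:3,:3].T@V[:3,3]).round(3),V[:3,:3].round(2).tolist(),np.array(a[n]['mtx'])[0])
s=monitor.sense();print(s['position'],s['ee_rot'],s['finger_gap'],env.hold_point_z,s['clock'])
E
```

```text
scene [1.187 0.155 1.02 ] [[-0.2, 0.98, -0.01], [0.81, 0.16, -0.57], [-0.55, -0.12, -0.82]] [379.83657352   0.         253.69214144]
top [0.415 0.047 1.409] [[-0.02, -1.0, -0.0], [-1.0, 0.02, -0.1], [0.1, -0.0, -1.0]] [409.31612152   0.         247.91118766]
wrist [0.086 0.523 0.373] [[0.31, 0.95, -0.0], [0.9, -0.29, 0.31], [0.3, -0.1, -0.95]] [294.45123515   0.         259.16371199]
[0.16246985 0.49902836 0.23087346] [-0.41559256  0.57250565  0.41531686  0.57186712] 0.9988806151883647 0.0187 0.15
```

View pics/scene0.png

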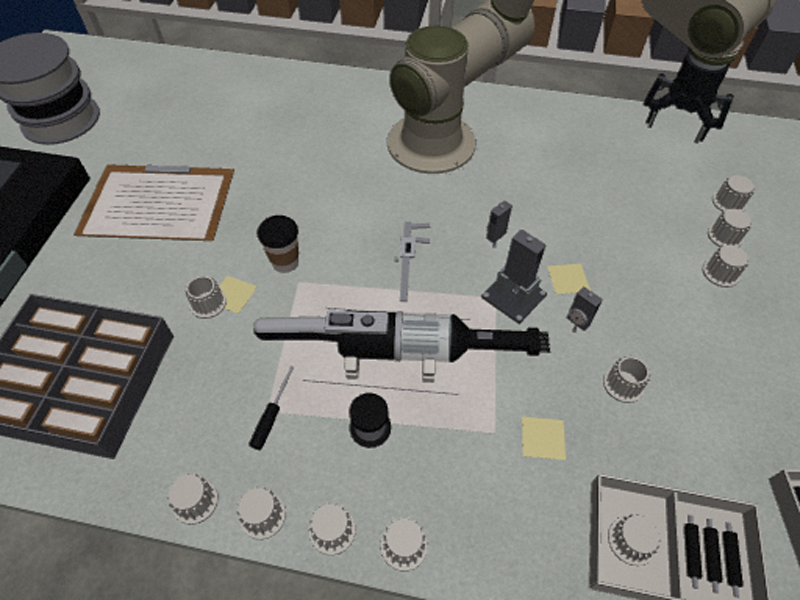

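View pics/top0.png

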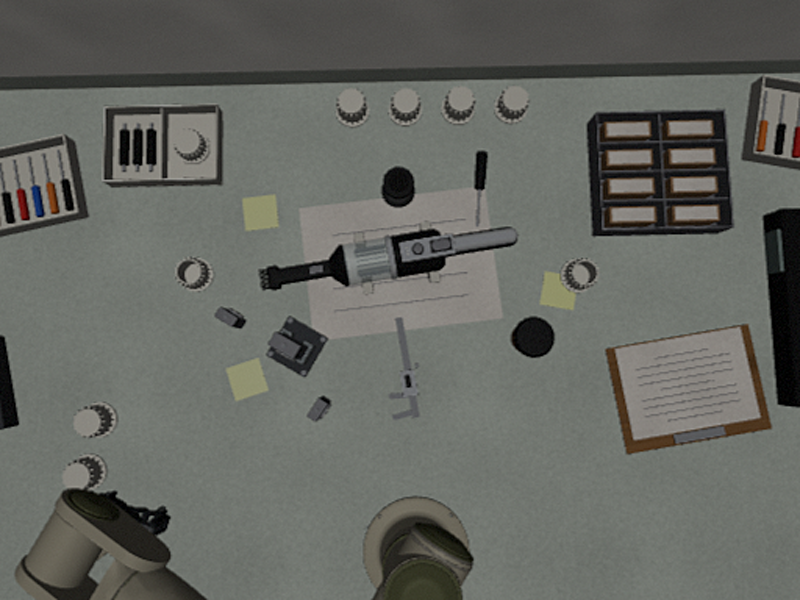

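Scene view: gauge in its stand at about (523,258), with two smaller gauges beside it at (498,222) and (584,309). The round boost button is at about (368,321). In the top view the boost is at (418,249), the oval at (441,243), and the gauge at (290,347). I'll enlarge these areas next.

```bash
python3 - <<'E'
from h import *
import pickle
a=pickle.load(open('f0.pkl','rb'))
def crop(n,x,y,w=50,k=8):
    f=a[n]['frame'][y:y+w,x:x+w];f=cv2.convertScaleAbs(f,alpha=1.6)
    f=cv2.resize(f,None,fx=k,fy=k,interpolation=cv2.INTER_NEAREST)
    for i in range(0,w,10):
        cv2.putText(f,str(x+i),(i*k,10),0,.35,(255,0,0));cv2.putText(f,str(y+i),(0,i*k+10),0,.35,(255,0,0))
        cv2.line(f,(i*k,0),(i*k,5),(255,0,0));cv2.line(f,(0,i*k),(5,i*k),(255,0,0))
    return f
t=np.hstack([crop('top',245,135,50,6),crop('top',160,195,50,6)])
b=np.hstack([crop('scene',205,180,50,6),crop('scene',305,140,65,6)[:300,:300]])
b=np.hstack([crop('scene',205,180,50,6),crop('scene',308,145,50,6)])
cv2.imwrite('pics/c0.png',np.vstack([t,b])[:,:,::-1])
d=a['top'];print('boost',ray(d,(267.5,159.4),.123),'gaugetop',ray(d,(185,222),.18))
d=a['scene'];print('boost',ray(d,(235.5,205.4),.123))
E
```

```text
boost [ 0.62834412 -0.01784256  0.123     ] gaugetop [0.43491938 0.23707725 0.18      ]
boost [ 0.63557387 -0.01422385  0.123     ]
```

View pics/c0.png

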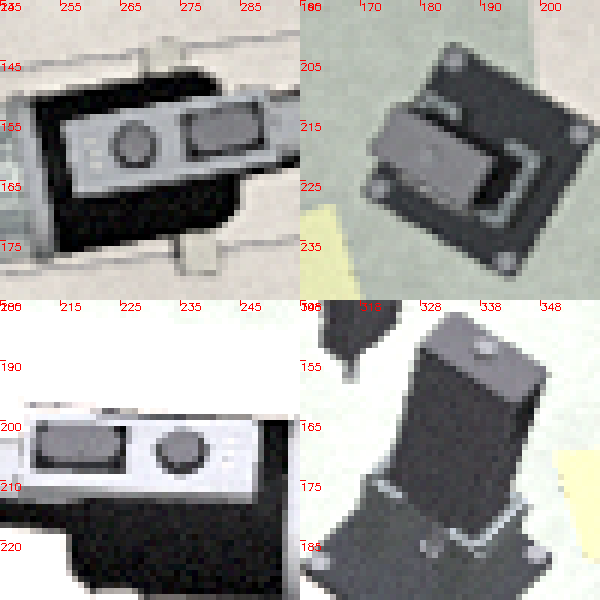

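```bash
python3 - <<'E'
from h import *
import pickle
a=pickle.load(open('f0.pkl','rb'))
d=a['top'];s=a['scene']
T=lambda x,y:((x-300)/6+160-.5,y/6+195-.5)
P=np.array([ray(d,T(*p),.011) for p in[(453,60),(580,132),(508,266),(377,188)]]);print(P,P.mean(0))
e=[P[(i+1)%4]-P[i] for i in range(4)];print([(np.linalg.norm(v),np.degrees(np.arctan2(v[1],v[0]))) for v in e])
print('stub top',ray(d,T(430,157),.186),'scene',ray(s,(338.3,152),.186))
G=np.array([ray(d,T(*p),.18) for p in[(408,105),(500,152),(473,212),(372,155)]]);print(G.mean(0))
e=[G[(i+1)%4]-G[i] for i in range(4)];print([(np.linalg.norm(v),np.degrees(np.arctan2(v[1],v[0]))) for v in e])
B=lambda x,y:(x/6+245-.5,y/6+135-.5)
print('boost top',ray(d,B(133,145),.123),'scene',ray(s,(180/6+205-.5,152/6+50*0+180-.5),.123), ray(s,(180/6+204.5,(452-300)/6+179.5),.123))
V=np.array([ray(d,B(*p),.117) for p in [(62,122),(298,92),(73,195),(240,175)]]);print(V)
E
```

```text
[[0.49736092 0.26271468 0.011     ]
 [0.45479653 0.19084675 0.011     ]
 [0.38010784 0.23248935 0.011     ]
 [0.42567378 0.30635713 0.011     ]] [0.43948477 0.24810198 0.011     ]
[(np.float64(0.08352680756669434), np.float64(-120.63649723152858)), (np.float64(0.0855132030975197), np.float64(150.85819230656725)), (np.float64(0.0867911446766029), np.float64(58.33129779075272)), (np.float64(0.0839268113475734), np.float64(-31.33265188820735))]
stub top [0.43903571 0.24754663 0.186     ] scene [0.43874587 0.24596731 0.186     ]
[0.4395901  0.24442361 0.18      ]
[(np.float64(0.051925523232622534), np.float64(-118.11452889719139)), (np.float64(0.03253739457257232), np.float64(155.05011975313775)), (np.float64(0.05818180385175469), np.float64(59.6106915972859)), (np.float64(0.03049954817383407), np.float64(-36.43615398808944))]
boost top [ 0.63076115 -0.0152574   0.123     ] scene [ 0.63428951 -0.01740294  0.123     ] [ 0.63428951 -0.01740294  0.123     ]
[[ 0.64501538  0.02194093  0.117     ]
 [ 0.6583784  -0.10429925  0.117     ]
 [ 0.60562128  0.01703672  0.117     ]
 [ 0.61435784 -0.07199091  0.117     ]]
```

```bash
cat >> h.py <<'E'
from scipy.spatial.transform import Rotation as Ro
def quat(deg):
    c,s=np.cos(np.radians(deg)),np.sin(np.radians(deg));x=np.array([0,0,-1.]);z=np.array([c,s,0]);return Ro.from_matrix(np.c_[x,np.cross(z,x),z]).as_quat()
E
python3 - <<'E'
from h import *
for a in(-30.7,149.3):
    for p in([.439,.2475,.27],[.439,.2475,.14],[.439,.2475,.33],[.632,-.016,.33],[.632,-.016,.24]):
        j=kinematics.ik(p,quat(a));print(a,p,None if j is None else np.round(j,2))
j=monitor.sense()['joints']
q=min((kinematics.ik([.439,.2475,.27],quat(a)) for a in(-30.7,149.3)),key=lambda v:9e9 if v is None else abs(v[5]))
env.set_joints(q)
d=grab('wrist');import pickle;pickle.dump(d,open('w1.pkl','wb'))
cv2.imwrite('pics/w1.png',cv2.resize(cv2.convertScaleAbs(d['frame'],alpha=1.5),(800,600))[:,:,::-1])
print(proj(d,[.439,.2475,.186])*800/512,monitor.sense()['clock'],np.round(monitor.sense()['joints'],2))
E
```

```text
-30.7 [0.439, 0.2475, 0.27] [ 0.28  0.24  1.49 -0.    1.41  0.82]
-30.7 [0.439, 0.2475, 0.14] [ 0.28  0.36  1.69 -0.    1.1   0.82]
-30.7 [0.439, 0.2475, 0.33] [ 0.28  0.21  1.37 -0.    1.56  0.82]
-30.7 [0.632, -0.016, 0.33] [-0.21  0.53  0.93 -0.    1.68  0.33]
-30.7 [0.632, -0.016, 0.24] [-0.21  0.55  1.12 -0.    1.47  0.33]
149.3 [0.439, 0.2475, 0.27] [ 0.28  0.24  1.49  0.    1.41 -2.33]
149.3 [0.439, 0.2475, 0.14] [ 0.28  0.36  1.69 -0.    1.1  -2.33]
149.3 [0.439, 0.2475, 0.33] [ 0.28  0.21  1.37  0.    1.56 -2.33]
149.3 [0.632, -0.016, 0.33] [-0.21  0.53  0.93 -0.    1.68 -2.82]
149.3 [0.632, -0.016, 0.24] [-0.21  0.55  1.12 -0.    1.47 -2.82]
[403.7900995  305.47746686] 1.6 [0.28 0.24 1.49 0.   1.41 0.82]
```

View pics/w1.png

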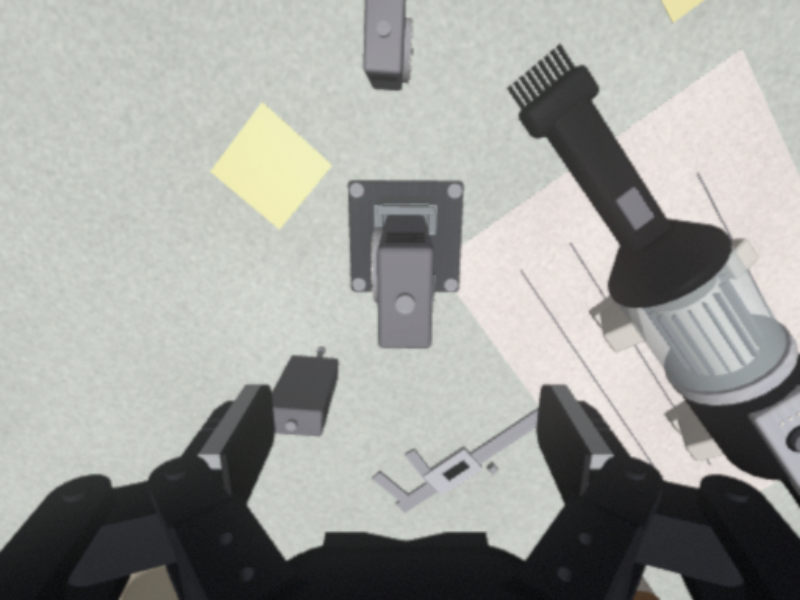

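Wrist view: the gauge's stub is at (405,304), against a prediction of (404,305), and its faces line up with the jaws. The dial is on the left, below the grip zone. I'll descend, grip and lift.

```bash
python3 - <<'E'
from h import *
import pickle
print(env.movel([.439,.2475,.141],velocity=.12,guard=15))
env.close_gripper(60)
s=monitor.sense();print(s['finger_gap'],s['contact_force'],s['position'],s['clock'])
print(env.movel([.439,.2475,.16],velocity=.05))
env.movel([.439,.2475,.325],velocity=.12)
env.hold(.2)
s=monitor.sense();print(s['finger_gap'],s['contact_force'],s['ft_torque'],s['position'],s['clock'])
# offset pose for looking at button with the wrist cam
env.reach([.60,.03,.325],quat(-30.7))
s=monitor.sense();print(s['position'],s['clock'])
a={n:grab(n) for n in('scene','top','wrist')};pickle.dump(a,open('f2.pkl','wb'))
f=np.vstack([cv2.resize(a['wrist']['frame'],(400,300)),cv2.resize(a['scene']['frame'][120:270,170:370],(400,300))])
cv2.imwrite('pics/w2.png',cv2.convertScaleAbs(f,alpha=1.5)[:,:,::-1])
print(proj(a['wrist'],[.632,-.016,.123])*400/512)
E
```

```text
False
0.34467841290691975 [-2.30294626 -0.94054328  3.47092472] [0.43893514 0.24759825 0.14123809] 3.375
False
0.3409965576967283 [-0.63279128  0.31472792 -2.78696443] [-0.00929633  0.00320788 -0.01883935] [0.43893177 0.24746875 0.32469788] 5.6333
[0.59961697 0.03128854 0.32530446] 6.6833
[234.88239411 141.98575216]
```

View pics/w2.png

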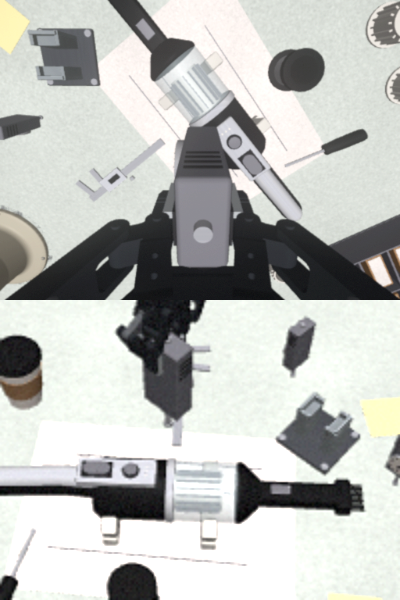

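The gauge is held upright, its foot visible in the scene view at about (178,440). The wrist view shows the boost at (235,142), where it was predicted. I'll take both from full-resolution crops.

```bash
python3 - <<'E'
from h import *
import pickle
a=pickle.load(open('f2.pkl','rb'));d=a['wrist'];s=a['scene']
def cr(f,x,y,w,k):
    g=cv2.resize(cv2.convertScaleAbs(f[y:y+w,x:x+w],alpha=1.5),None,fx=k,fy=k,interpolation=cv2.INTER_CUBIC)
    for i in range(0,w,10): cv2.putText(g,str(x+i),(i*k,9),0,.33,(255,0,0));cv2.putText(g,str(y+i),(0,i*k+9),0,.33,(255,0,0))
    return g
cv2.imwrite('pics/c2.png',np.hstack([cr(d['frame'],275,160,50,8),cr(s['frame'],233,170,50,8)])[:,:,::-1])
print(proj(d,[.632,-.016,.123]),proj(s,[.5996,.0313,.200]),proj(s,[.5996,.0313,.246]))
for n,(u,v) in (('wrist',(300,182)),):
    g=cv2.GaussianBlur(cv2.cvtColor(a[n]['frame'],cv2.COLOR_RGB2GRAY),(3,3),0)
    x0,y0=280,162;sub=cv2.resize(g[y0:y0+45,x0:x0+45],None,fx=8,fy=8,interpolation=cv2.INTER_CUBIC)
    for t in range(70,150,10):
        for c in cv2.findContours((sub<t).astype(np.uint8),cv2.RETR_LIST,cv2.CHAIN_APPROX_NONE)[0]:
            if len(c)>60:
                (cx,cy),ax,an=cv2.fitEllipse(c)
                if 10<ax[0]/8<30 and ax[1]/ax[0]<1.4: 
                    p=(cx/8-.44+x0,cy/8-.44+y0);print(t,np.round(p,2),np.round(np.array(ax)/8,1),ray(d,p,.123))
E
```

```text
[300.64946446 181.74176277] [253.85199861 181.58581486] [253.7653821  171.02954962]
70 [299.62 181.63] [17.  17.5] [ 0.63098632 -0.01523658  0.123     ]
80 [299.36 181.24] [16.9 17.5] [ 0.63093826 -0.01462947  0.123     ]
90 [299.3  181.16] [17.1 18. ] [ 0.63092787 -0.01450187  0.123     ]
100 [299.26 181.07] [18.6 19.9] [ 0.63094046 -0.01437711  0.123     ]
110 [299.29 181.13] [19.3 20.5] [ 0.63093853 -0.01446252  0.123     ]
120 [299.31 181.16] [20.  21.1] [ 0.63093747 -0.01451413  0.123     ]
130 [299.3  181.21] [20.8 21.9] [ 0.6308946  -0.01455772  0.123     ]
140 [299.24 181.32] [22.2 23.3] [ 0.63076515 -0.01464175  0.123     ]
```

View pics/c2.png

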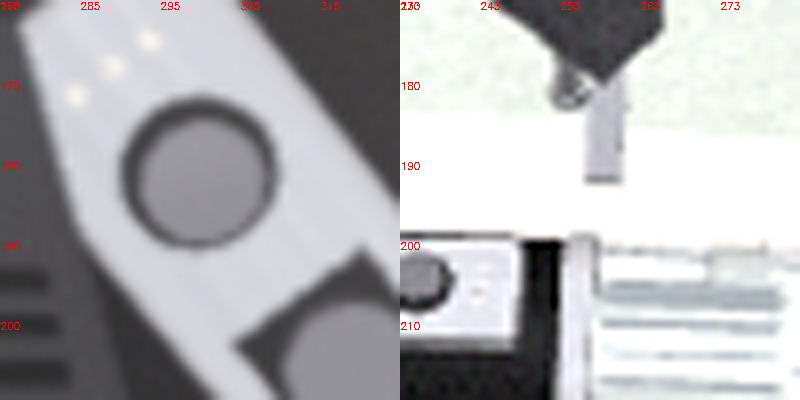

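The scene crop shows the dark foot at about (254,181), where predicted; the light bar beside it is the caliper beam behind. The button is at (300,182) in the wrist view, which gives (0.631,-0.0155). Next I'll hover close above the button and check.

```bash
python3 - <<'E'
from h import *
import pickle
a=pickle.load(open('f2.pkl','rb'));print('stub pred/400',proj(a['wrist'],[.5996,.0313,.370])*400/512)
x,y=.6315,-.016
env.reach([x,y,.325],quat(-30.7)); env.movel([x,y,.258],velocity=.08); env.hold(.3)
s=monitor.sense();print(s['position'],s['clock'],s['contact_force'])
a={n:grab(n) for n in('scene','top','wrist')};pickle.dump(a,open('f3.pkl','wb'))
def cr(f,x,y,w,h,k):
    g=cv2.resize(cv2.convertScaleAbs(f[y:y+h,x:x+w],alpha=1.7),None,fx=k,fy=k,interpolation=cv2.INTER_CUBIC)
    for i in range(0,w,10): cv2.putText(g,str(x+i),(i*k,9),0,.33,(255,0,0))
    for i in range(0,h,10): cv2.putText(g,str(y+i),(0,i*k+9),0,.33,(255,0,0))
    return g
cv2.imwrite('pics/c3.png',np.vstack([np.hstack([cr(a['scene']['frame'],210,170,50,50,8),cr(a['top']['frame'],245,135,50,50,8)])])[:,:,::-1])
z=s['position'][2]-.125;p=s['position']
print('foot',proj(a['scene'],[p[0],p[1],z]),'btn',proj(a['scene'],[x,y,.123]),'stub wrist',proj(a['wrist'],[p[0],p[1],z+.170]))
E
```

```text
stub pred/400 [200.12518359 236.04133621]
[ 0.63155382 -0.01603325  0.25821816] 8.4583 [ 0.17338222  0.0467756  -3.06499827]
foot [235.03121334 202.12317908] btn [235.21318598 204.09632078] stub wrist [255.78417628 302.80139675]
```

View pics/c3.png

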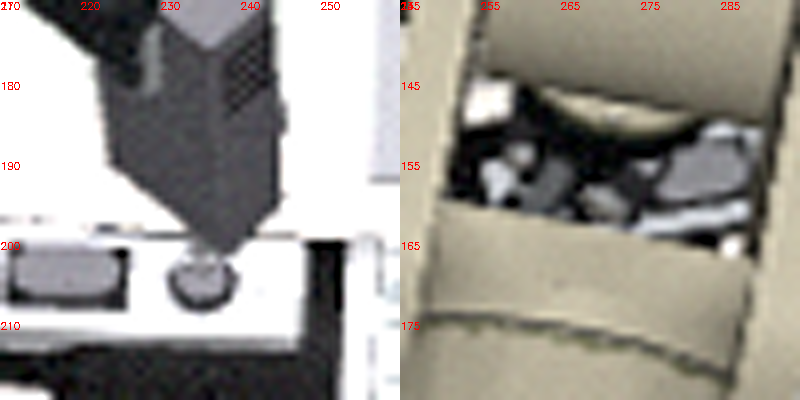

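Scene view: the foot hangs over the boost at about (235,202), in the same column as the button centre. The top view is blocked by the arm. I'll press using force feedback.

```bash
cat > press.py <<'E'
from h import *
x,y=.632,-.016
def fz():
    env.hold(.06); v=[monitor.sense()['contact_force'][2]]
    for _ in range(2): env.hold(.02); v.append(monitor.sense()['contact_force'][2])
    return np.mean(v)
def press(z,f0,target,step,zmin):
    while z>zmin:
        f=fz()-f0
        if f>=target-.25: break
        z-=min(step,max(.0003,(target-f)*.001)); env.movel([x,y,z],velocity=.02)
    return z,f
E
python3 - <<'E'
from press import *
env.movel([x,y,.2555],velocity=.03); env.hold(.2); f0=np.mean([fz() for _ in range(3)])
z,f=press(.2555,f0,.7,.0007,.2425); zc=z+f*.001;print('contact',z,f,zc)
z,f=press(z,f0,2.0,.0005,zc-.003);print('2N',z,f,f0)
for _ in range(5):
    env.hold(.2);s=monitor.sense();print(s['contact_force'].round(2) if hasattr(s['contact_force'],'round') else s['contact_force'],s['position'],s['clock'])
open('f0.txt','w').write(f'{f0} {z} {zc}')
E
```

```text
contact 0.25410000000000005 0.5864585085305052 0.25468645850853056
2N 0.25160000000000005 -0.4289422630224773 -3.308339346638501
[ 0.4  -0.39 -4.7 ] [ 0.63199944 -0.01599111  0.25161734] 12.0167
[-0.57  0.05 -3.31] [ 0.63199124 -0.01599422  0.25160234] 12.2167
[ 0.89  0.94 -3.31] [ 0.63200291 -0.01596351  0.25162096] 12.4167
[-0.05 -0.51 -2.74] [ 0.63200457 -0.01599703  0.25159197] 12.6167
[ 0.62  0.89 -3.37] [ 0.63200077 -0.01600806  0.25160108] 12.8167
```

The first "contact" was sensor noise of about 0.7 N, so I'll average more and fit force against depth.

```bash
python3 - <<'E'
from press import *
def avg(n=20):
    v=[]
    for _ in range(n): env.hold(.017); v.append(monitor.sense()['contact_force'][2])
    return np.mean(v),np.std(v)/n**.5
f0,e=avg(40);print('f0',f0,e,monitor.sense()['clock'])
z=.2516
while z>.2436:
    z-=.0008;env.movel([x,y,z],velocity=.02);f,e=avg();f-=f0;print(round(z,4),round(f,2),round(e,2))
    if f>1.5: break
s=monitor.sense();print(s['clock'],s['position'])
open('f0.txt','w').write(f'{f0} {z} {f}')
E
```

```text
f0 -3.228076625176617 0.08104906656087378 13.4833
0.2508 -0.15 0.13
0.25 -0.26 0.07
0.2492 0.19 0.12
0.2484 -0.09 0.14
0.2476 0.7 0.11
0.2468 1.36 0.11
0.246 2.32 0.11
17.5667 [ 0.63202885 -0.01598184  0.2460484 ]
```

Contact came at z≈0.2482 (0.248 expected), and it now reads about 2.2 N. I'll hold here and check from the camera.

```bash
python3 - <<'E'
from press import *
f0=float(open('f0.txt').read().split()[0])
v=[]
for _ in range(50): env.hold(.017); v.append(monitor.sense()['contact_force'][2])
print(np.mean(v)-f0,monitor.sense()['clock'])
a=grab('scene')
g=cv2.resize(cv2.convertScaleAbs(a['frame'][170:220,205:265],alpha=2.2),None,fx=12,fy=12,interpolation=cv2.INTER_CUBIC)
cv2.imwrite('pics/c4.png',g[:,:,::-1])
for n,p in(('foot',[x,y,.123]),('btnScene',[.634,-.0174,.123]),('x+6',[x+.006,y,.123]),('y+6',[x,y+.006,.123])):print(n,(proj(a,p)-[205,170]+.5)*12)
E
```

```text
2.2709457942227367 18.4
foot [368.07246449 416.91756302]
btnScene [360.29506512 422.9797661 ]
x+6 [362.22348511 438.1298351 ]
y+6 [393.06161231 421.17118603]
```

View pics/c4.png

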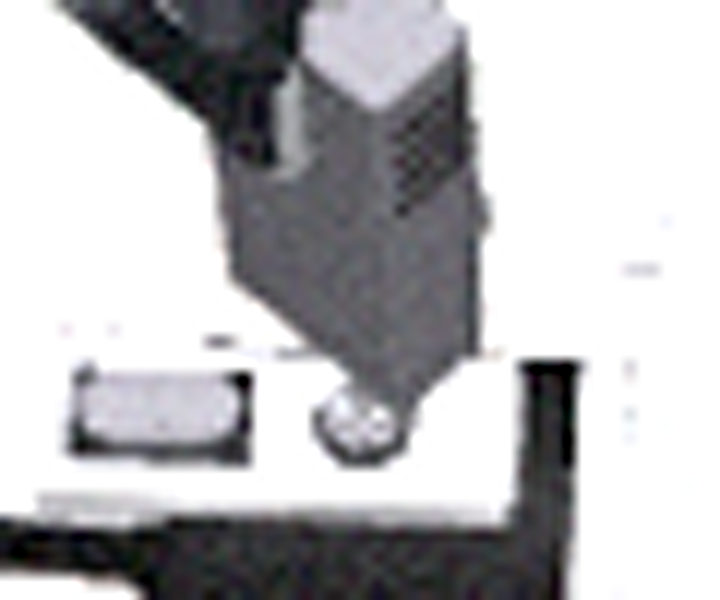

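Zoomed scene view: the foot sits at about (362,421) within the button ring centred at about (361,420), so it is centred, and the oval is untouched. I'll press on to 6 N.

```bash
python3 - <<'E'
from press import *
f0=float(open('f0.txt').read().split()[0])
def avg(n=20):
    v=[]
    for _ in range(n): env.hold(.017); v.append(monitor.sense()['contact_force'][2])
    return np.mean(v)-f0
for z in(.2440,.2420,.2402,.2392,.2384):
    env.movel([x,y,z],velocity=.01);f=avg();print(z,round(f,2))
    if f>5.7: break
env.hold(.5)
print(avg(50));s=monitor.sense();print(s['clock'],s['position'],s['finger_gap'],s['ee_rot'])
a=grab('scene');w=grab('wrist')
k=lambda f:cv2.resize(cv2.convertScaleAbs(f,alpha=1.8),(400,300),interpolation=cv2.INTER_CUBIC)
cv2.imwrite('pics/c5.png',np.hstack([cv2.resize(k(a['frame'][165:225,195:275]),(400,300)),k(w['frame'])])[:,:,::-1])
E
```

```text
0.244 2.91
0.242 3.6
0.2402 4.0
0.2392 4.77
0.2384 5.86
5.916813250789199
22.9833 [ 0.63201951 -0.01601561  0.23838486] 0.34084778569072377 [ 0.18718049  0.68187252 -0.18718423  0.68189105]
```

View pics/c5.png

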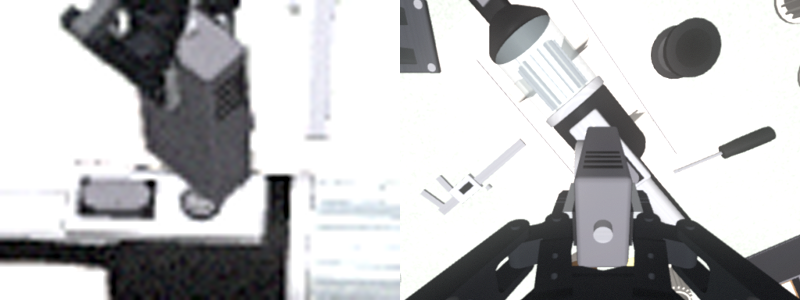

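The force curve is as expected: a soft stretch from 2.9 to 4 N, then stiff up to 5.9 N after 9.8 mm of travel. The scene view shows the gauge upright on the boost at (200,203), with the oval at (117,193) untouched. The wrist view shows the gauge square in the jaws.

```bash
python3 -c "
from h import *
job.hand_in();print(monitor.sense()['clock'])"
```

```text
the job is handed in; nothing more can be done
the job is handed in; nothing more can be done
```

I lifted the largest gauge out of its stand, held its foot on the boost button at about 2.3 N for over a second, then pressed on to about 5.9 N. I handed the job in at about 23 s on the robot's clock, still holding the gauge there.

**Press:** Contact came at tool height z ≈ 0.2482, against 0.248 expected. From there the tool went down 9.8 mm, which fits 5.9 mm on the plunger plus 4 mm on the button. The force rose slowly from 2.9 to 4 N as the button went in, then more steeply, so I take the button to be fully in. I read the force from the wrist sensor and did not read the gauge's own dial.

**Position:** In the last close view the foot sat centred on the boost button. The camera estimates of the button's centre differed by about 3 mm in x (0.631 to 0.634), and I used 0.632. The top camera was blocked by the arm over the button, so it could not confirm this.

**Other checks:** The last pictures showed the gauge upright and square in the jaws. The power button looked untouched and nothing in view looked disturbed, though I did not measure every bystander.

**What went wrong on the way:** The first force-guided approach took sensor noise of about 0.7 N for contact, while still in free air above the button. I redid it with averaged readings.

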